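# Fit the lens to the inspection camera and present a watch case to it

## Robot

A 7-joint arm with a two-finger parallel gripper is mounted at the origin on a cart in front of the work surface, level with it; the furniture and walls round the work are solid. World frame = base frame: x ahead of the robot, y to its left, z up, the work surface at z = 0. Lengths are in m, angles in rad, forces in N, time in s.
With the tool pointing down it reaches from about 0.425 to 0.95 m from the base axis. Payload 4.7 kg.
Tool frame: the origin (TCP) lies midway between the tips of the shut fingers; the grasp point (between the pads) lies 19 mm behind it (manip.grasp_offset is the distance from the TCP to the grasp point, in m); x points along the fingers, z is the direction in which the jaws open and shut, and the axes are right-handed (so a half turn about x gives the same grasp; the last joint's range is limited). The gripper opens to 85 mm and grips with 20 to 120 N. Pads are 22 mm wide; open, the fingers measure 114 mm over their backs; the gripper's body (76 mm by 85 mm) begins 54 mm behind the grasp point. The pads swing forward as they close: fully open they stand 13 mm farther back than shut.
Start: joints at [-1.157, 0.469, -0.049, 1.532, 0.024, 1.141, -0.082], TCP at [0.289, 0.61, 0.231] pointing down, gripper open.
Joint ranges: [-2.59, 2.59], [-0.33, 1.99], [-1.39, 1.29], [0.1, 2.45], [-1.04, 4.18], [0.21, 1.99], [-2.66, 2.66]. Speed limits (rad/s): [2.57, 2.57, 3.14, 3.14, 3.14, 3.14, 3.14].

## Interface

Orientations are given as a 3x3 rotation matrix whose columns are the frame's x, y, z axes.
In Python, from plant import manip gives the robot as it stands.
- The arm moves only by the tool send_rows, never from a script. Its argument "commands" is text: rows parted by semicolons, each of 5 numbers parted by spaces: the shift along the tool's x, y, z in m, then the turn about the tool's x in degrees, then the finger opening in m, from 0 to 0.0854. A call has 1 to 8 rows; each row is the pose to reach, as a shift and turn from the pose commanded when the call began, along the tool's axes at that moment; what a row does not reach only later rows make up. A row lasts 1/12 s, in which the tool goes at most 41.7 mm and 7.16 degrees, less where a joint would pass 70% of its speed; a pose out of reach is approached as far as the arm can. A call with a gripper value outside its range is refused whole. The fingers move at their own pace and stop on an object; "force" is the grip in N (left out, the last holds). Time passes only in rows, so rows that repeat a pose let the fingers close. It gives the time, the measured TCP pose, the force and the opening at its end, in the units of the state.
- manip.get_obs(): the state, without advancing time (a new reading comes with each control period).
- manip.snapshot(name): name is "scene" or "top" or "wrist"; returns a dict with "frame" (384x512x3 uint8, red, green, blue), "z_map" (384x512 float32, m along the optical axis (not along the pixel's ray), 0 where there is no reading), "mtx" (3x3 intrinsics, pixels), "k1" (the pictures are not rectified: a ray, as slopes to the right and down, at radius r is drawn at 1 + k1 r^2 times it, then the intrinsics apply), "rvec" (rotation vector, rad) and "tvec" (3), from world to camera coordinates, as OpenCV has them. Camera axes: x right, y down, z forward; pixel columns grow to the right and rows downward; lengths in m; the calibration is good to about 2 mm. A picture is of the moment at which its call begins.
- manip.hand_in(): hands the job in, once; it reports no verdict.
Trained networks look in a picture, given as the dict that the camera call returned (one of the last four; its "shot" number tells which), for a name from the list of things; names that differ only in an ending like _2 or _b are one class to them, and where a whole thing is asked for, a point or a joint stands for the part that bears it (a point fixed in the world has none). Each returns a list of dicts, best first, with "p" (0 to 1); they miss things now and then, are a little off and sometimes report something else, mostly with a low value. They report only what shows in the picture. A call takes as long as a camera call. They do not tell look-alikes from the thing itself.
- manip.search_frame(picture, label): "extent" ([left, top, right, bottom] in pixels, round what is visible of it).
The state is a dict: "clock": time; "qpos": joint angles; "dq": joint speeds; "joint_torque": joint torques, N m; "tcp_pos": TCP position; "orientation": TCP orientation; "force": force on the tool from outside, world axes, zero at the start; "moment": the same for the moment, N m; "opening": finger opening in m.
Only numpy, scipy, OpenCV 4.12 (cv2) and the standard library are available. Lean on these libraries where they do the work, as an engineer would, in place of code of your own. Each camera call takes 0.05 s, during which the arm holds its last target.

## Task

Press the lens of the upward-looking inspection camera straight down until it is fully home in its mount, and only then turn it clockwise (seen from above) to its stop so that it locks. Then take the watch case off the open mint-green tray and present it to the camera: hold it still in the air, face up, level and centred over the lens, its underside 60 mm above the front of the lens, with the line through its crown lying along the short edges of the camera's base plate (crown to either side). Finish while still holding it there, and leave the black loupe, the small mint-green cup and the round yellow box where they stand.

Things in the scene. Friction and masses are not known exactly. Their poses are not given: they have to be found in the camera images.
- camera_base (a point): Upward-looking inspection camera, fixed: aluminium base plate 120 x 88 x 8 mm, dark grey ribbed body 66 x 66 mm on it, and a steel mount ring 52 mm across whose top is 62 mm above the bench. Point: centre of the plate's top face (8 mm above the bench), right below the lens axis. x along the plate's 120 mm edges, y along its short 88 mm edges, z up.
- lens_front (a point): Centre of the upper end of the lens, an upright black barrel 38 mm in diameter, 46 mm tall, gripped round the barrel from above. At first its foot is 8 mm clear of the mount ring (front 116 mm above the bench); home, it sits on the ring (front at 108 mm). z up; x, y turn with the lens. A white dot on its rim starts at the ring's white dot and comes to the red dot when locked.
- lens_push (a joint): How far the lens is pressed down into its mount, m: 0 = standing 8 mm proud, 0.008 = fully home (stop). Stiff: about 5 N of friction, and it stays where it is left.
- lens_turn (a joint): How far the lens is turned about its vertical axis, clockwise seen from above, rad: 0 to 0.1 at first, 1.047 (60 degrees) = stop, locked. Light friction (0.05 N m); it stays where it is left.
- case_centre (a point): Centre, half-way up (4.5 mm above the underside), of the empty grey watch case lying face up on the tray: a ring 38 mm across, 9 mm thick, with a small crown on the -y side (tip 23 mm from the centre) and two pairs of lugs, at +x and -x, with ends 46 mm apart, 1 to 7.5 mm above the underside: grip it from above across the lug ends (along x). z up.
- tray_top (a point): Centre of the top face of the mint-green round tray, 125 mm across, fixed, 18 mm above the bench; the case lies on it within 25 mm of this point.
- eye_loupe: Black eye loupe, 30 mm across, 31 mm tall, standing on the bench; origin at the centre of its underside. Leave it alone.
- mint_cup: Shallow mint-green parts cup, 60 mm across, 16 mm tall; origin at the centre of its underside. Leave it alone.
- round_box: Round pale yellow box, 45 mm across, 23 mm tall; origin at the centre of its underside. Leave it alone.
- watch_case: The same watch case as a whole; its origin lies level with its underside, 2 mm from the ring's centre towards the crown; axes as case_centre.
- camera: The camera with its lens as a whole; origin on the bench at the centre of its base plate's underside, axes as camera_base.
There are look-alikes about, which are no part of the job. There is more than one size of the watch_case; the job needs the smaller.

How it is judged:
By the outcome, as a careful person would: the job done as asked, in the order asked, and still so for the second after the job is handed in, while the arm keeps its last pose, push and grip.
It also fails if it takes over 53 s, if anything falls off the work surface, if the arm or the gripper's body presses on something with over 40 N, if the wrist force passes 120 N, or if a joint passes its speed limit or range.

## Working session

There is one attempt and no reset: what is moved stays moved. The work goes in short steps, Python scripts to look and compute and a tool call to move; the robot and the scene stay as the last step left them, time stands still between calls to the robot, and variables do not carry over. Pictures are saved under pics/ and viewed, and the job is handed in when it is done.

Besides the shell and the picture viewer there is one more tool, called after "Request:" as name(argument=value, ...), one argument or row to a line, values as JSON. send_rows: Moves the arm, as the interface text tells. Its arguments: {"type":"object","properties":{"commands":{"type":"string"},"force":{"type":"number"}},"required":["commands"]}

```bash
ls; mkdir -p pics; cat > h.py <<'E'
import numpy as np, cv2, json
from plant import manip
def save(s,n):
    cv2.imwrite(f'pics/{n}.png', s['frame'][:,:,::-1])
    np.savez(f'pics/{n}.npz', **{k:np.array(s[k]) for k in ('frame','z_map','mtx','k1','rvec','tvec')})
def ray(s,u,v):
    K=s['mtx'];x=(u-K[0,2])/K[0,0];y=(v-K[1,2])/K[1,1];rd=np.hypot(x,y);r=rd
    for _ in range(20): r=rd/(1+float(s['k1'])*r*r)
    f=1/(1+float(s['k1'])*r*r); return np.array([x*f,y*f,1.])
def pose(s):
    R=cv2.Rodrigues(np.array(s['rvec'],float))[0]; return R,np.array(s['tvec'],float).ravel()
def at_z(s,u,v,z):
    R,t=pose(s); d=R.T@ray(s,u,v); c=-R.T@t; return c+d*(z-c[2])/d[2]
def cloud(s):
    K=s['mtx'];R,t=pose(s);h,w=s['z_map'].shape
    u,v=np.meshgrid(np.arange(w),np.arange(h));x=(u-K[0,2])/K[0,0];y=(v-K[1,2])/K[1,1];rd=np.hypot(x,y);r=rd.copy()
    for _ in range(20): r=rd/(1+float(s['k1'])*r*r)
    f=1/(1+float(s['k1'])*r*r);z=s['z_map']
    P=np.stack([x*f*z,y*f*z,z],-1); return (P-t)@R
def proj(s,p):
    R,t=pose(s);c=R@np.asarray(p,float)+t;x,y=c[0]/c[2],c[1]/c[2];r2=x*x+y*y;f=1+float(s['k1'])*r2
    return np.array([s['mtx'][0,0]*x*f+s['mtx'][0,2],s['mtx'][1,1]*y*f+s['mtx'][1,2]])
def load(n):
    z=np.load(f'pics/{n}.npz'); return {k:z[k] for k in z.files}
E
python3 - <<'E'
from h import *
o=manip.get_obs(); print({k:np.round(v,3).tolist() for k,v in o.items()})
for n in ("scene","top","wrist"):
    s=manip.snapshot(n); save(s,n+'0'); print(n,s['mtx'].round(1).tolist(),s['k1'],(-pose(s)[0].T@pose(s)[1]).round(3))
    for l in ("camera","watch_case","eye_loupe","mint_cup","round_box","lens_front","tray_top"):
        try: print(l,[(round(d['p'],2),np.round(d['extent']).tolist()) for d in manip.search_frame(s,l)][:4])
        except Exception as e: print(l,e)
print(manip.get_obs()['clock'])
E
```

```text
pics
{'clock': 0.0, 'qpos': [-1.157, 0.469, -0.049, 1.534, 0.024, 1.141, -0.082], 'dq': [-0.0, 0.001, 0.0, 0.001, 0.001, -0.0, 0.001], 'joint_torque': [-0.001, -51.031, -0.048, -23.772, 0.011, 0.007, -0.0], 'tcp_pos': [0.289, 0.609, 0.23], 'orientation': [[-0.001, -0.904, 0.428], [-0.002, 0.428, 0.904], [-1.0, -0.0, -0.002]], 'force': [0.118, -0.151, -1.225], 'moment': [0.045, 0.043, 0.023], 'opening': 0.086}
scene [[473.9, 0.0, 253.9], [0.0, 473.9, 195.2], [0.0, 0.0, 1.0]] 0.05566199475590525 [ 0.161 -0.866  0.658]
camera [(0.86, [206.0, 158.0, 253.0, 203.0])]
watch_case [(0.64, [260.0, 269.0, 280.0, 282.0]), (0.55, [241.0, 231.0, 273.0, 248.0])]
eye_loupe [(0.43, [295.0, 197.0, 307.0, 215.0])]
mint_cup [(0.96, [187.0, 234.0, 215.0, 252.0]), (0.74, [204.0, 155.0, 254.0, 208.0])]
round_box [(0.58, [277.0, 179.0, 300.0, 196.0])]
lens_front [(0.69, [221.0, 157.0, 239.0, 177.0]), (0.29, [219.0, 154.0, 235.0, 180.0])]
tray_top [(0.86, [232.0, 261.0, 295.0, 307.0])]
top [[424.8, 0.0, 252.8], [0.0, 424.8, 188.4], [0.0, 0.0, 1.0]] -0.010294006018689742 [0.445 0.003 1.138]
camera [(0.75, [171.0, 170.0, 208.0, 216.0])]
watch_case [(0.63, [262.0, 195.0, 286.0, 215.0]), (0.44, [324.0, 223.0, 324.0, 225.0])]
eye_loupe [(0.6, [244.0, 137.0, 255.0, 149.0]), (0.53, [169.0, 169.0, 208.0, 219.0])]
mint_cup [(0.91, [242.0, 239.0, 270.0, 263.0])]
round_box [(0.53, [326.0, 213.0, 338.0, 229.0]), (0.5, [202.0, 131.0, 214.0, 147.0])]
lens_front [(0.64, [177.0, 184.0, 197.0, 197.0])]
tray_top [(0.84, [305.0, 200.0, 348.0, 246.0])]
wrist [[290.5, 0.0, 259.6], [0.0, 290.5, 194.4], [0.0, 0.0, 1.0]] -0.06987180196985836 [0.219 0.644 0.374]
camera [(0.98, [79.0, 370.0, 125.0, 384.0])]
watch_case []
eye_loupe []
mint_cup []
round_box []
lens_front []
tray_top []
1.2
```

View images.

```bash
python3 - <<'E'
from h import *
for n,c in (('scene0',(170,140,330,330)),('top0',(150,110,370,270))):
    s=load(n);f=s['frame'][c[1]:c[3],c[0]:c[2],::-1];k=min(800/f.shape[1],600/f.shape[0]);cv2.imwrite(f'pics/{n}_c.png',cv2.resize(f,None,fx=k,fy=k,interpolation=cv2.INTER_CUBIC));print(k)
E
```

```text
3.1578947368421053
3.6363636363636362
```

View pics/top0.png

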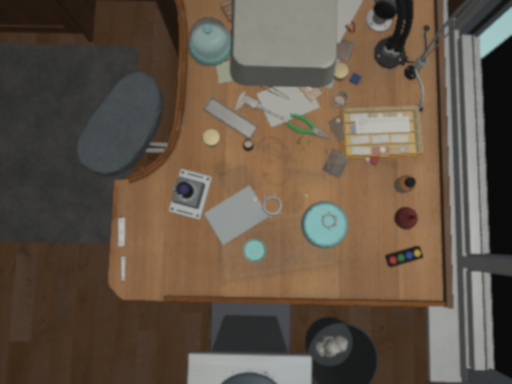

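View pics/scene0.png

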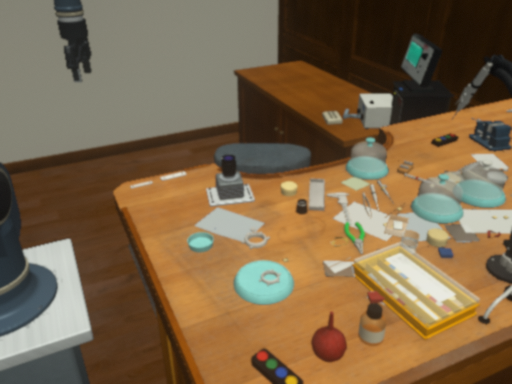

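View pics/top0_c.png

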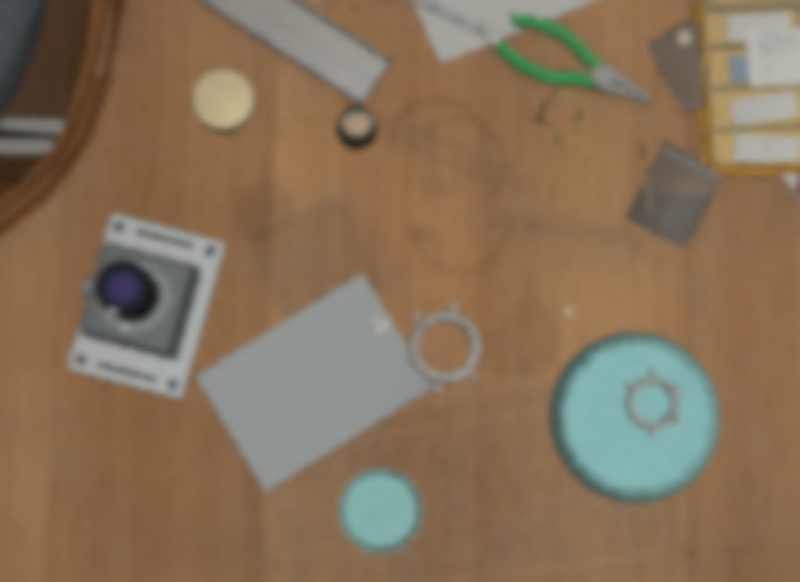

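View pics/scene0_c.png

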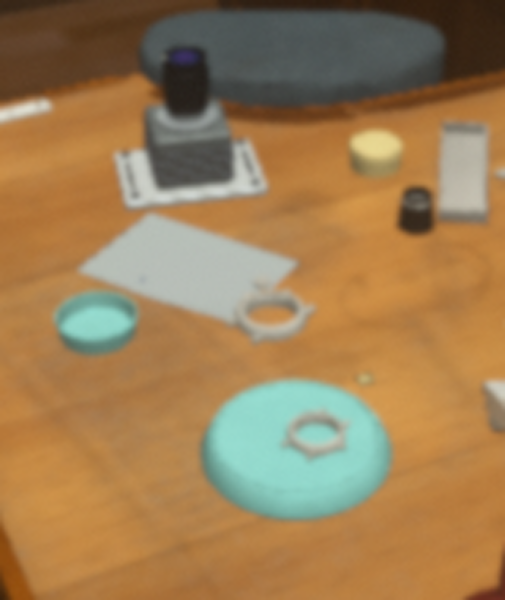

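```bash
python3 - <<'E'
from h import *
s=load('top0');k=3.63636
g=lambda x,y,z:at_z(s,150+(x+.5)/k-.5,110+(y+.5)/k-.5,z).round(4)
print('lens',g(126,288,.116))
C=[g(*p,.008) for p in((112,212),(225,242),(183,397),(68,367))];print(C,np.mean(C,0),[np.linalg.norm(C[i]-C[i-1]) for i in range(4)])
print('tray',g(636,416,.018),'case',g(652,403,.0225),'loupe',g(357,125,.031),'box',g(223,100,.02),'cup',g(380,510,.01),'big',g(446,346,.01))
P=cloud(s)
m=(P[...,2]>.09)&(P[...,2]<.13)&(abs(P[...,0]-.43)<.08)&(abs(P[...,1]-.17)<.08); print(m.sum(),np.median(P[m],0),P[m].min(0),P[m].max(0))
s=load('scene0');P=cloud(s)
m=(P[...,2]>.07)&(P[...,2]<.13)&(abs(P[...,0]-.43)<.08)&(abs(P[...,1]-.17)<.08); print(m.sum(),np.median(P[m],0),P[m].min(0),P[m].max(0))
E
```

```text
lens [0.5636 0.168  0.116 ]
[array([0.6325, 0.1982, 0.008 ]), array([0.612 , 0.1137, 0.008 ]), array([0.4969, 0.1405, 0.008 ]), array([0.517 , 0.2255, 0.008 ])] [0.5646   0.169475 0.008   ] [np.float64(0.1186825176679362), np.float64(0.08695113570276122), np.float64(0.11817888982385981), np.float64(0.08734420415803214)]
tray [ 0.4901 -0.1887  0.018 ] case [ 0.4995 -0.1995  0.0225] loupe [0.6971 0.018  0.031 ] box [0.7163 0.1176 0.02  ] cup [ 0.4185 -0.005   0.01  ] big [ 0.5384 -0.0508  0.01  ]
  return _methods._mean(a, axis=axis, dtype=dtype,
  ret = um.true_divide(
Traceback (most recent call last):
ValueError: zero-size array to reduction operation minimum which has no identity
```

Request:
send_rows(
  commands="0 -0.02 -0.013 0 0.085; 0 -0.05 -0.032 0 0.085; 0 -0.08 -0.051 0 0.085; 0 -0.11 -0.07 0 0.085; 0 -0.14 -0.09 0 0.085; 0 -0.17 -0.109 0 0.085; 0 -0.2 -0.128 0 0.085; 0 -0.23 -0.147 0 0.085",
  force=60,
)

```text
clock: 1.87
tcp_pos: [0.4347, 0.377, 0.2316]
orientation: [[0.0, -0.904, 0.428], [0.0, 0.428, 0.904], [-1.0, -0.0, 0.001]]
force: [1.2, 0.3, -0.3]
opening: 0.0851
```

Request:
send_rows(
  commands="0 -0.03 -0.019 0 0.085; 0 -0.06 -0.038 0 0.085; 0 -0.09 -0.057 0 0.085; 0 -0.12 -0.077 0 0.085; 0 -0.15 -0.096 0 0.085; 0 -0.18 -0.115 0 0.085; 0 -0.2 -0.128 0 0.085; 0 -0.207 -0.133 0 0.085",
)

```text
clock: 2.53
tcp_pos: [0.5663, 0.1645, 0.2316]
orientation: [[0.002, -0.901, 0.435], [-0.002, 0.435, 0.901], [-1.0, -0.002, -0.001]]
force: [-0.1, -0.3, -0.6]
opening: 0.0854
```

```bash
python3 - <<'E'
from h import *
o=manip.get_obs(); print({k:np.round(v,4).tolist() for k,v in o.items()},manip.grasp_offset)
s=manip.snapshot('wrist'); save(s,'w1'); print((-pose(s)[0].T@pose(s)[1]).round(3),proj(s,[.564,.169,.116]))
print(manip.search_frame(s,'lens_front'))
E
```

```text
{'clock': 2.5333, 'qpos': [-0.462, 0.3275, 0.1362, 1.7509, -0.0472, 1.0656, 0.8108], 'dq': [0.1056, 0.0273, -0.0162, -0.0346, -0.0446, 0.0197, 0.1551], 'joint_torque': [-1.6573, -41.6344, 0.4451, -22.8412, -0.088, -0.0252, 0.0485], 'tcp_pos': [0.5663, 0.1645, 0.2316], 'orientation': [[0.0016, -0.9005, 0.4348], [-0.002, 0.4348, 0.9005], [-1.0, -0.0023, -0.0011]], 'force': [-0.1337, -0.272, -0.5895], 'moment': [-0.0576, -0.0193, -0.0085], 'opening': 0.0854} 0.0187
[0.496 0.199 0.374] [262.79130871 186.11668547]
[{'extent': [244.7, 154.2, 286.7, 206.3], 'p': 0.84}, {'extent': [0.7, 221.7, 22.2, 254.3], 'p': 0.4}]
```

View pics/w1.png

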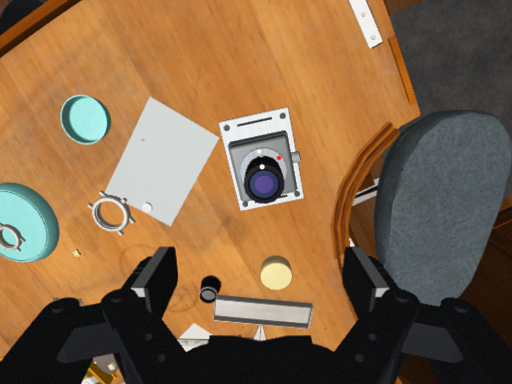

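```bash
python3 - <<'E'
from h import *
s=load('w1');f=s['frame'][95:220,200:320,::-1];cv2.imwrite('pics/w1c.png',cv2.resize(f,None,fx=4.8,fy=4.8,interpolation=cv2.INTER_CUBIC))
P=cloud(s);print(P[182,265],P[170,265],P[130,260],P[190,265])
m=(P[...,2]>.108)&(P[...,2]<.122)&(abs(P[...,0]-.56)<.06)&(abs(P[...,1]-.17)<.06);Q=P[m];print(m.sum(),Q.mean(0),Q.min(0),Q.max(0))
E
```

```text
[0.56136171 0.17252158 0.11589166] [0.55143297 0.17728336 0.11466495] [0.52571466 0.18458576 0.00731902] [0.56847646 0.16913675 0.11525588]
1285 [0.56221405 0.17058902 0.11524449] [0.54382659 0.15156667 0.1096861 ] [0.58141289 0.18900322 0.11762319]
```

View pics/w1c.png

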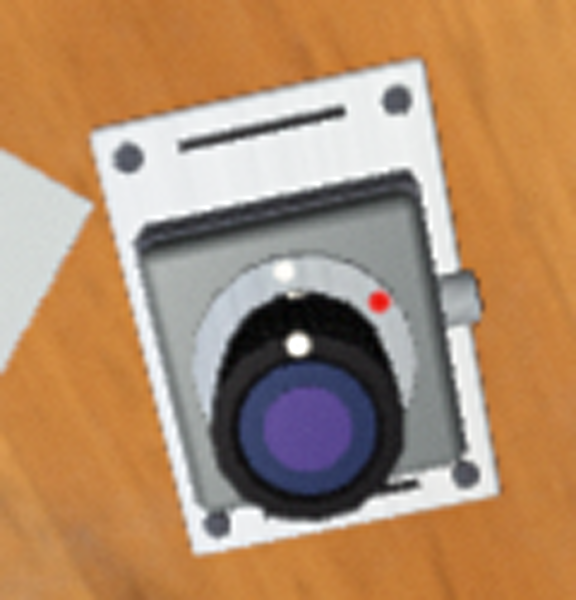

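```bash
python3 - <<'E'
from h import *
s=load('w1')
C=[at_z(s,200+(x+.5)/4.8-.5,95+(y+.5)/4.8-.5,.008) for x,y in((92,130),(422,58),(498,495),(195,553))];print(np.round(C,4),np.mean(C,0),[np.linalg.norm(C[i]-C[i-1]).round(4) for i in range(4)])
for i in range(4): d=C[i]-C[i-1];print(np.degrees(np.arctan2(d[1],d[0])))
E
```

```text
[[0.4943 0.1434 0.008 ]
 [0.515  0.2269 0.008 ]
 [0.6303 0.198  0.008 ]
 [0.6091 0.1147 0.008 ]] [0.56217283 0.17073873 0.008     ] [np.float64(0.1182), np.float64(0.086), np.float64(0.1189), np.float64(0.0859)]
165.9821229323328
76.11332657084877
-14.065427606760913
-104.30623218668065
```

Request:
send_rows(
  commands="0.02 0.001 0 0 0.085; 0.05 0.001 0 0 0.085; 0.08 0.001 0 0 0.085; 0.11 0.001 0 0 0.085; 0.135 0.001 0 0 0.085; 0.148 0.001 0 0 0.085; 0.153 0.001 0 0 0.085; 0.153 0.001 0 0 0.085",
)

```text
clock: 3.3
tcp_pos: [0.5615, 0.1722, 0.0771]
orientation: [[-0.003, -0.905, 0.426], [0.0, 0.426, 0.905], [-1.0, 0.003, -0.001]]
force: [-0.5, 0.1, 0.1]
opening: 0.0853
```

Request:
send_rows(
  commands="0.001 0 0 0 0.03; 0.001 0 0 0 0.03; 0.001 0 0 0 0.03; 0.001 0 0 0 0.03; 0.001 0 0 0 0.03; 0.001 0 0 0 0.03; 0.001 0 0 0 0.03; 0.001 0 0 0 0.03",
  force=60,
)

```text
clock: 3.97
tcp_pos: [0.5636, 0.1701, 0.0778]
orientation: [[0.001, -0.903, 0.429], [0.0, 0.429, 0.903], [-1.0, -0.001, 0.001]]
force: [-1.0, -1.7, 3.9]
opening: 0.037
```

Request:
send_rows(
  commands="0.002 0 0 0 0.03; 0.004 0 0 0 0.03; 0.006 0 0 0 0.03; 0.008 0 0 0 0.03; 0.009 0 0 0 0.03; 0.01 0 0 0 0.03; 0.01 0 0 0 0.03; 0.01 0 0 0 0.03",
)

```text
clock: 4.63
tcp_pos: [0.5637, 0.1701, 0.0705]
orientation: [[0.001, -0.903, 0.429], [0.001, 0.429, 0.903], [-1.0, -0.0, 0.001]]
force: [-7.6, -2.3, 26.2]
opening: 0.0366
```

Request:
send_rows(
  commands="0.001 0 0 0 0.03; 0.002 0 0 0 0.03; 0.003 0 0 0 0.03; 0.003 0 0 0 0.03; 0.003 0 0 0 0.03",
  force=80,
)

```text
clock: 5.05
tcp_pos: [0.5638, 0.1702, 0.0703]
orientation: [[0.001, -0.903, 0.429], [0.001, 0.429, 0.903], [-1.0, -0.0, 0.001]]
force: [-13.3, -5.3, 44.0]
opening: 0.0365
```

```bash
python3 - <<'E'
from h import *
o=manip.get_obs(); print({k:np.round(v,4).tolist() for k,v in o.items()})
s=manip.snapshot('wrist'); save(s,'w2')
P=cloud(s);m=(P[...,2]>.09)&(P[...,2]<.122)&(np.hypot(P[...,0]-.5626,P[...,1]-.1703)<.013);print(m.sum(),np.percentile(P[m][:,2],[10,50,90]))
w=load('w1');P=cloud(w);m=(P[...,2]>.09)&(P[...,2]<.122)&(np.hypot(P[...,0]-.5626,P[...,1]-.1703)<.013);print(m.sum(),np.percentile(P[m][:,2],[10,50,90]))
E
```

```text
{'clock': 5.05, 'qpos': [-0.4454, 0.5137, 0.1075, 1.8925, -0.0798, 0.7383, 0.8349], 'dq': [-0.0004, 0.0002, -0.0018, 0.0004, -0.0016, -0.001, -0.0011], 'joint_torque': [-0.4531, -23.4326, 0.5442, -13.0248, -0.1972, -4.3654, -0.0298], 'tcp_pos': [0.5638, 0.1702, 0.0703], 'orientation': [[0.0008, -0.9034, 0.4289], [0.0013, 0.4289, 0.9034], [-1.0, -0.0002, 0.0015]], 'force': [-13.2539, -5.2536, 44.0488], 'moment': [-1.1121, 3.0237, 0.0016], 'opening': 0.0365}
2394 [0.10587432 0.1066082  0.10733028]
596 [0.11401729 0.11494572 0.11570779]
```

View pics/w2.png

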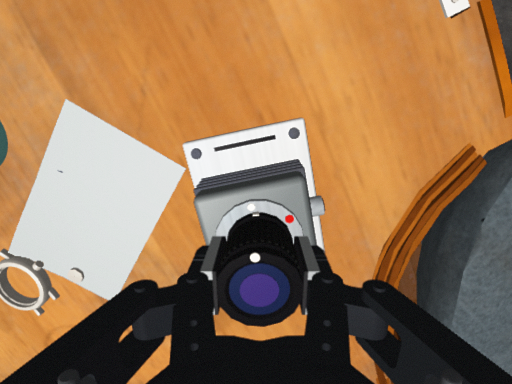

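Request:
send_rows(
  commands="-0.003 0 0 0 0.03; -0.003 0 0 6 0.03; -0.003 0 0 12 0.03; -0.003 0 0 18 0.03; -0.003 0 0 24 0.03; -0.003 0 0 30 0.03; -0.003 0 0 36 0.03; -0.003 0 0 42 0.03",
)

```text
clock: 5.77
tcp_pos: [0.5637, 0.17, 0.0706]
orientation: [[0.0, -0.38, 0.925], [0.001, 0.925, 0.38], [-1.0, 0.001, 0.001]]
force: [-7.4, -3.1, 26.4]
opening: 0.0368
```

Request:
send_rows(
  commands="0 0 0 6 0.03; 0 0 0 11 0.03; 0 0 0 15 0.03; 0 0 0 18 0.03; 0 0 0 20 0.03; 0 0 0 22 0.03; 0 0 0 22 0.03; 0 0 0 22 0.03",
)

```text
clock: 6.43
tcp_pos: [0.5636, 0.1693, 0.0703]
orientation: [[0.0, -0.014, 1.0], [-0.0, 1.0, 0.014], [-1.0, -0.0, 0.0]]
force: [-8.1, -4.4, 26.1]
opening: 0.0367
```

```bash
python3 - <<'E'
from h import *
o=manip.get_obs(); print({k:np.round(v,4).tolist() for k,v in o.items()})
s=manip.snapshot('wrist'); save(s,'w3')
E
```

```text
{'clock': 6.4333, 'qpos': [-0.6641, 0.5395, 0.4035, 1.9061, -0.2982, 0.7546, -0.0784], 'dq': [0.0029, -0.0005, -0.0039, 0.0, 0.0003, 0.0004, -0.0003], 'joint_torque': [-0.3214, -32.4132, 3.1239, -14.4378, -1.281, -2.4232, -0.8239], 'tcp_pos': [0.5636, 0.1693, 0.0703], 'orientation': [[0.0002, -0.0144, 0.9999], [-0.0004, 0.9999, 0.0144], [-1.0, -0.0004, 0.0002]], 'force': [-8.126, -4.4322, 26.0653], 'moment': [-0.9024, 1.6802, 0.802], 'opening': 0.0367}
```

View pics/w3.png

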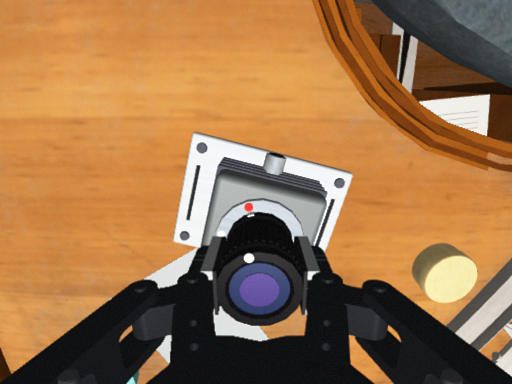

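Request:
send_rows(
  commands="-0.001 0 0 0 0.085; -0.002 0 0 0 0.085; -0.003 0 0 0 0.085; -0.003 0 0 0 0.085; -0.003 0 0 0 0.085",
)

```text
clock: 6.9
tcp_pos: [0.5629, 0.1703, 0.0697]
orientation: [[-0.001, -0.011, 1.0], [-0.0, 1.0, 0.011], [-1.0, -0.0, -0.001]]
force: [0.2, -0.2, 0.5]
opening: 0.0848
```

Request:
send_rows(
  commands="-0.01 0 0 0 0.085; -0.03 0 0 0 0.085; -0.06 0 0 0 0.085; -0.09 0 0 0 0.085; -0.12 0 0 0 0.085; -0.15 0 0 0 0.085; -0.16 0 0 0 0.085; -0.16 0 0 0 0.085",
)

```text
clock: 7.57
tcp_pos: [0.565, 0.1704, 0.2338]
orientation: [[0.006, -0.011, 1.0], [0.003, 1.0, 0.011], [-1.0, 0.003, 0.006]]
force: [-0.5, 0.3, -0.3]
opening: 0.0852
```

```bash
python3 - <<'E'
from h import *
o=manip.get_obs(); print({k:np.round(v,4).tolist() for k,v in o.items()})
s=manip.snapshot('wrist'); save(s,'w4')
f=s['frame'][100:260,170:350,::-1];cv2.imwrite('pics/w4c.png',cv2.resize(f,None,fx=3.6,fy=3.6,interpolation=cv2.INTER_CUBIC))
P=cloud(s);m=(P[...,2]>.09)&(P[...,2]<.122)&(np.hypot(P[...,0]-.5626,P[...,1]-.1703)<.03);Q=P[m];print(m.sum(),np.percentile(Q[:,2],[10,50,90]),(Q.min(0)+Q.max(0))/2)
E
```

```text
{'clock': 7.5667, 'qpos': [-0.739, 0.3437, 0.4856, 1.7668, -0.1817, 1.0685, -0.1799], 'dq': [0.0062, 0.0468, -0.0198, 0.0669, -0.0123, -0.0302, 0.0073], 'joint_torque': [-0.3574, -40.0679, 4.2961, -22.9036, 0.0377, 0.1986, -0.0463], 'tcp_pos': [0.565, 0.1704, 0.2338], 'orientation': [[0.006, -0.0108, 0.9999], [0.0029, 0.9999, 0.0108], [-1.0, 0.0029, 0.0061]], 'force': [-0.4879, 0.3313, -0.2906], 'moment': [-0.0086, -0.0525, -0.0305], 'opening': 0.0852}
1271 [0.10558684 0.10721872 0.10844722] [0.56281037 0.17097764 0.10012502]
```

View pics/w4c.png

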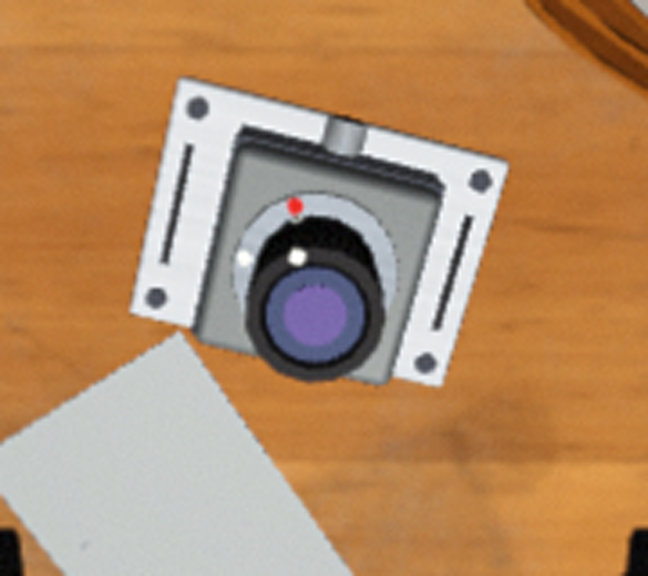

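Request:
send_rows(
  commands="0 -0.02 -0.004 0 0.085; 0 -0.05 -0.009 0 0.085; 0 -0.09 -0.015 0 0.085; 0 -0.13 -0.022 0 0.085; 0 -0.17 -0.029 0 0.085; 0 -0.21 -0.036 0 0.085; 0 -0.25 -0.042 0 0.085; 0 -0.285 -0.049 0 0.085",
)

```text
clock: 8.28
tcp_pos: [0.5153, -0.1177, 0.2283]
orientation: [[-0.004, -0.01, 1.0], [-0.0, 1.0, 0.01], [-1.0, -0.0, -0.004]]
force: [0.4, -0.9, 0.4]
opening: 0.0848
```

Request:
send_rows(
  commands="0 -0.035 -0.006 0 0.085; 0 -0.06 -0.01 0 0.085; 0 -0.078 -0.014 0 0.085; 0 -0.085 -0.015 0 0.085; 0 -0.085 -0.015 0 0.085",
)

```text
clock: 8.7
tcp_pos: [0.5018, -0.2019, 0.2288]
orientation: [[-0.003, -0.007, 1.0], [-0.0, 1.0, 0.007], [-1.0, 0.0, -0.003]]
force: [-0.4, 0.3, 0.4]
opening: 0.0849
```

```bash
python3 - <<'E'
from h import *
w=load('w4');g=lambda x,y,z:at_z(w,170+(x+.5)/3.6-.5,100+(y+.5)/3.6-.5,z)
C=[g(*p,.008) for p in((182,78),(508,161),(441,385),(131,311))];print(np.mean(C,0))
for i in range(4): d=C[i]-C[i-1];print(np.degrees(np.arctan2(d[1],d[0])),np.linalg.norm(d))
c=np.array([.5625,.1706])
for p in((298,257,.108),(294,206,.062),(245,258,.062)):
    q=g(*p)[:2];d=q-c;print(q,np.degrees(np.arctan2(d[1],d[0])),np.linalg.norm(d))
o=manip.get_obs(); print({k:np.round(v,4).tolist() for k,v in o.items()})
s=manip.snapshot('wrist'); save(s,'w5');print(manip.search_frame(s,'watch_case'),proj(s,[.4995,-.1995,.02]))
u,v=proj(s,[.4995,-.1995,.02]).astype(int)
u0,v0=u-60,v-50
f=s['frame'][v0:v0+110,u0:u0+120,::-1];cv2.imwrite('pics/w5c.png',cv2.resize(f,None,fx=5,fy=5,interpolation=cv2.INTER_CUBIC));print(u0,v0)
E
```

```text
[0.56285661 0.17111372 0.008     ]
75.81397006783898 0.08610210998132027
-13.543148228706473 0.11720287030880716
-103.4823901189035 0.08629388504933724
166.361336731307 0.11826062321438913
[0.55808566 0.18670232] 105.33059507239021 0.016696436337065895
[0.55600194 0.19204596] 106.85664534786336 0.022408794460061953
[0.54094573 0.17577507] 166.49913931755466 0.022166819559829017
{'clock': 8.7, 'qpos': [-0.2169, 0.2847, 0.6431, 1.8829, -0.1951, 1.04, 0.5141], 'dq': [-0.0416, -0.0089, -0.041, -0.0053, -0.0124, 0.0069, -0.0207], 'joint_torque': [0.7451, -32.9969, 4.8064, -22.0492, 0.0494, -0.0059, 0.1302], 'tcp_pos': [0.5018, -0.2019, 0.2288], 'orientation': [[-0.0031, -0.0073, 1.0], [-0.0, 1.0, 0.0073], [-1.0, 0.0, -0.0031]], 'force': [-0.4088, 0.282, 0.4297], 'moment': [-0.0051, -0.0218, 0.0143], 'opening': 0.0849}
[{'extent': [264.0, 9.6, 319.7, 63.9], 'p': 0.75}, {'extent': [237.5, 152.2, 275.5, 181.3], 'p': 0.56}] [258.92416517 166.57958308]
198 116
```

View pics/w5c.png

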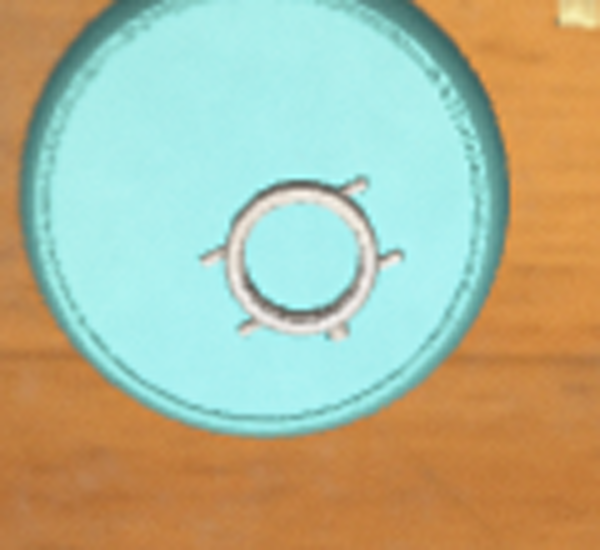

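View pics/w5.png

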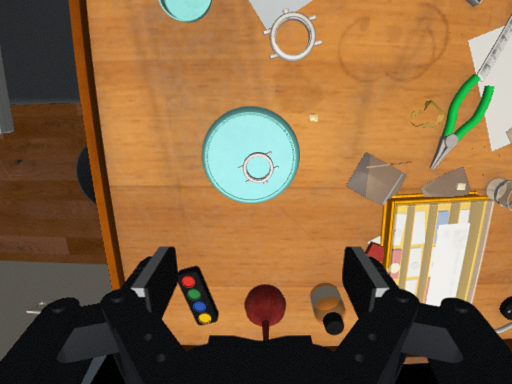

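```bash
python3 - <<'E'
from h import *
from scipy.optimize import least_squares
s=load('w5');g=lambda x,y,z:at_z(s,198+(x+.5)/5-.5,116+(y+.5)/5-.5,z)
hsv=cv2.cvtColor(s['frame'],cv2.COLOR_RGB2HSV)
m=np.zeros((384,512),bool);m[145:190,230:285]=True
m&=(hsv[...,1]<70)
v,u=np.nonzero(m);Q=np.array([at_z(s,a,b,.027) for a,b in zip(u,v)])[:,:2];print(len(Q))
c=Q.mean(0)
r=least_squares(lambda p:np.hypot(*(Q-p[:2]).T)-p[2],[*c,.017],loss='soft_l1',f_scale=.002).x;print('ring fit',r)
# outer edge via crop picks
pts=[g(*p,.027)[:2] for p in((301,180),(225,255),(378,255))];
print('top,left,right',np.round(pts,4))
T={n:g(*p,.0245)[:2] for n,p in dict(ur=(364,183),r=(398,256),l=(204,260),ll=(241,330),cr=(338,337)).items()}
for n,q in T.items(): print(n,q.round(4),np.linalg.norm(q-r[:2]).round(4))
R=(T['ur']+T['r'])/2;L=(T['l']+T['ll'])/2;d=R-L;print('yaw',np.degrees(np.arctan2(d[1],d[0])),np.linalg.norm(d),'mid',(R+L)/2)
d=T['cr']-r[:2];print('crown',np.degrees(np.arctan2(d[1],d[0]))+90)
P=cloud(s);print(P[160,232],P[170,285])
o=manip.get_obs();print(o['tcp_pos'],o['orientation'])
E
```

```text
500
ring fit [ 0.49845798 -0.19919046  0.01709691]
top,left,right [[ 0.4981 -0.1798]
 [ 0.4798 -0.1982]
 [ 0.5168 -0.1979]]
ur [ 0.5132 -0.1808] 0.0235
r [ 0.5218 -0.1986] 0.0233
l [ 0.4745 -0.2   ] 0.024
ll [ 0.4834 -0.2176] 0.0238
cr [ 0.5074 -0.2192] 0.0219
yaw 26.286792816851435 0.04295207428107307 mid [ 0.49821844 -0.19925435]
crown 24.1083112799342
[ 0.46626495 -0.19187279  0.0180239 ] [ 0.53194376 -0.20400639  0.01804066]
[ 0.50309735 -0.19905334  0.22910622] [[-0.00209573 -0.01223953  0.9999229 ]
 [ 0.00119159  0.99992435  0.01224205]
 [-0.99999709  0.00121715 -0.00208098]]
```

Request:
send_rows(
  commands="0.01 0.001 -0.005 -6 0.085; 0.035 0.001 -0.005 -12 0.085; 0.065 0.001 -0.005 -18 0.085; 0.1 0.001 -0.005 -24 0.085; 0.13 0.001 -0.005 -25 0.085; 0.155 0.001 -0.005 -25 0.085; 0.165 0.001 -0.005 -25 0.085; 0.165 0.001 -0.005 -25 0.085",
  force=40,
)

```text
clock: 9.47
tcp_pos: [0.497, -0.1972, 0.0628]
orientation: [[-0.005, -0.435, 0.901], [0.002, 0.901, 0.435], [-1.0, 0.004, -0.004]]
force: [0.0, 0.3, -0.1]
opening: 0.0849
```

Request:
send_rows(
  commands="0 0 0 0 0.085; 0 0 0 0 0.085",
)

```text
clock: 9.63
tcp_pos: [0.4996, -0.1995, 0.0667]
orientation: [[0.003, -0.433, 0.901], [-0.0, 0.901, 0.433], [-1.0, -0.002, 0.002]]
force: [1.6, 0.1, 0.6]
opening: 0.0854
```

```bash
cat > c.py <<'E'
import sys
from h import *
n=sys.argv[1]
o=manip.get_obs(); print({k:np.round(o[k],4).tolist() for k in('clock','tcp_pos','orientation','force','opening','qpos')})
s=manip.snapshot('wrist'); save(s,n)
f=s['frame'][184:384,130:390,::-1];cv2.imwrite(f'pics/{n}c.png',cv2.resize(f,None,fx=3,fy=3,interpolation=cv2.INTER_CUBIC))
E
python3 c.py w6
```

```text
{'clock': 9.6333, 'tcp_pos': [0.4996, -0.1995, 0.0667], 'orientation': [[0.0027, -0.4334, 0.9012], [-0.0005, 0.9012, 0.4334], [-1.0, -0.0016, 0.0022]], 'force': [1.5838, 0.0638, 0.6343], 'opening': 0.0854, 'qpos': [-0.0488, 0.4847, 0.4524, 2.0303, -0.3255, 0.6925, 1.0592]}
```

View pics/w6c.png

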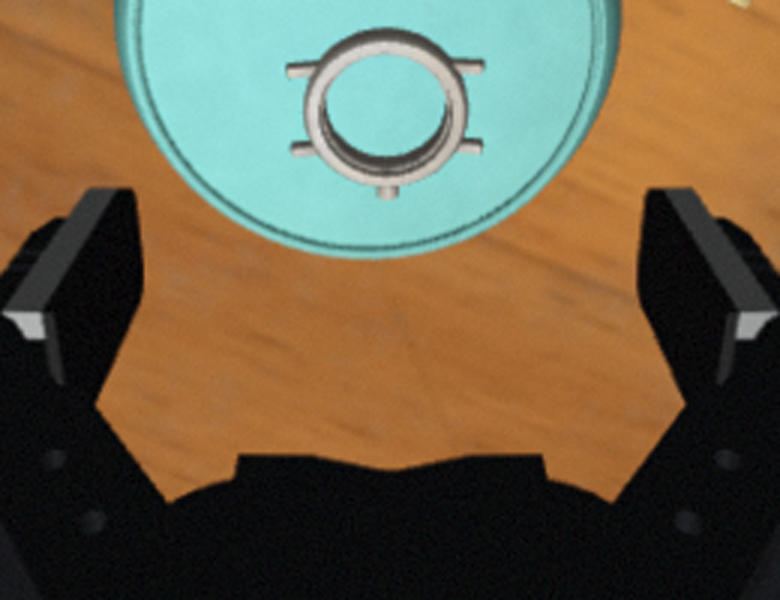

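```bash
python3 - <<'E'
from h import *
s=load('w6');g=lambda x,y,z:at_z(s,130+(x+.5)/3-.5,184+(y+.5)/3-.5,z)[:2]
L=(g(286,73,.0245)+g(291,150,.0245))/2;R=(g(485,67,.0245)+g(483,146,.0245))/2
d=R-L;print('mid',(L+R)/2,np.degrees(np.arctan2(d[1],d[0])),np.linalg.norm(d))
a,b=g(304,108,.027),g(467,108,.027);t=g(387,28,.027);bb=g(387,187,.027);print('ring',(a+b)/2,np.linalg.norm(a-b),(t+bb)/2,np.linalg.norm(t-bb))
cr=g(387,197,.0225);d=cr-(L+R)/2;print('crown',np.degrees(np.arctan2(d[1],d[0]))+90,np.linalg.norm(d))
E
```

```text
mid [ 0.49832467 -0.19918395] 27.17229522391266 0.044804771576971915
ring [ 0.49757157 -0.19794192] 0.036807062853229676 [ 0.49808327 -0.19822885] 0.038816231060998393
crown 26.016653852743687 0.02349089877786649
```

Request:
send_rows(
  commands="0.01 0 0 0 0.085; 0.025 0 0 0 0.085; 0.037 0 0 0 0.085; 0.044 0 0 0 0.085; 0.047 0 0 0 0.085; 0.047 0 0 0 0.085; 0.047 0 0 0 0.085; 0.047 0 0 0 0.07",
  force=40,
)

```text
clock: 10.35
tcp_pos: [0.4986, -0.1999, 0.0187]
orientation: [[0.001, -0.432, 0.902], [-0.0, 0.902, 0.432], [-1.0, -0.001, 0.001]]
force: [0.8, -1.0, -0.0]
opening: 0.075
```

```bash
python3 c.py w7
```

```text
{'clock': 10.35, 'tcp_pos': [0.4986, -0.1999, 0.0187], 'orientation': [[0.001, -0.4324, 0.9017], [-0.0003, 0.9017, 0.4324], [-1.0, -0.0006, 0.0008]], 'force': [0.837, -0.9769, -0.0081], 'opening': 0.075, 'qpos': [-0.0065, 0.561, 0.4026, 2.0517, -0.3792, 0.5985, 1.1046]}
```

View pics/w7c.png

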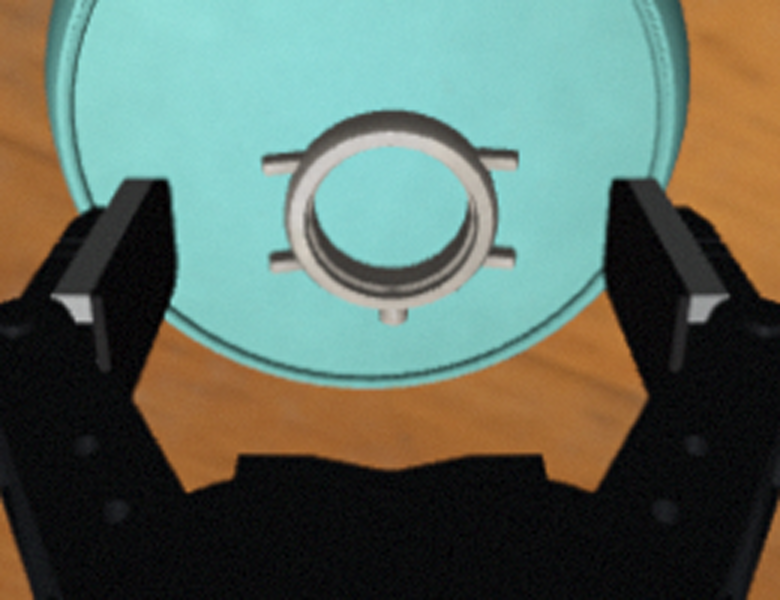

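Request:
send_rows(
  commands="0 0 0 0 0.06; 0 0 0 0 0.055; 0 0 0 0 0.05; 0 0 0 0 0.048; 0 0 0 0 0.044; 0 0 0 0 0.04; 0 0 0 0 0.04; 0 0 0 0 0.04",
  force=40,
)

```text
clock: 11.07
tcp_pos: [0.4984, -0.1996, 0.0188]
orientation: [[0.0, -0.433, 0.902], [0.0, 0.902, 0.433], [-1.0, 0.0, 0.0]]
force: [-1.9, 0.4, 4.9]
opening: 0.0426
```

```bash
python3 c.py w8
```

```text
{'clock': 11.0667, 'tcp_pos': [0.4984, -0.1996, 0.0188], 'orientation': [[0.0003, -0.4326, 0.9016], [0.0004, 0.9016, 0.4326], [-1.0, 0.0002, 0.0005]], 'force': [-1.8909, 0.3891, 4.8688], 'opening': 0.0426, 'qpos': [-0.0065, 0.5607, 0.4025, 2.0519, -0.3792, 0.5995, 1.1048]}
```

View pics/w8c.png

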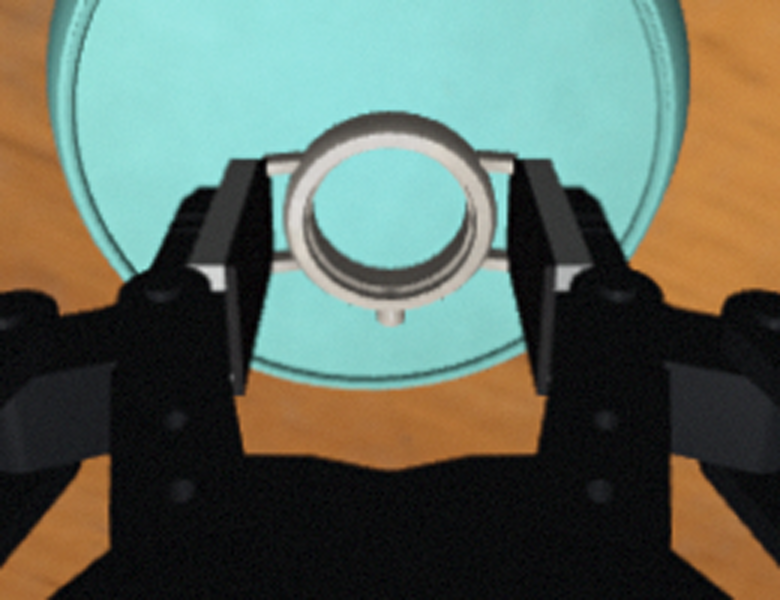

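Request:
send_rows(
  commands="0 0 0 0 0.038; 0 0 0 0 0.038; -0.002 0 0 0 0.038; -0.006 0 0 0 0.038; -0.012 0 0 0 0.038; -0.02 0 0 0 0.038; -0.02 0 0 0 0.038; -0.02 0 0 0 0.038",
  force=40,
)

```text
clock: 11.78
tcp_pos: [0.4987, -0.1997, 0.039]
orientation: [[0.001, -0.433, 0.902], [-0.0, 0.902, 0.433], [-1.0, -0.001, 0.001]]
force: [0.2, 1.0, -0.7]
opening: 0.0424
```

```bash
python3 c.py w9
```

```text
{'clock': 11.7833, 'tcp_pos': [0.4987, -0.1997, 0.039], 'orientation': [[0.0015, -0.4326, 0.9016], [-0.0003, 0.9016, 0.4326], [-1.0, -0.0009, 0.0012]], 'force': [0.178, 1.0048, -0.7421], 'opening': 0.0424, 'qpos': [-0.0252, 0.5281, 0.4254, 2.0444, -0.3571, 0.638, 1.086]}
```

View pics/w9c.png

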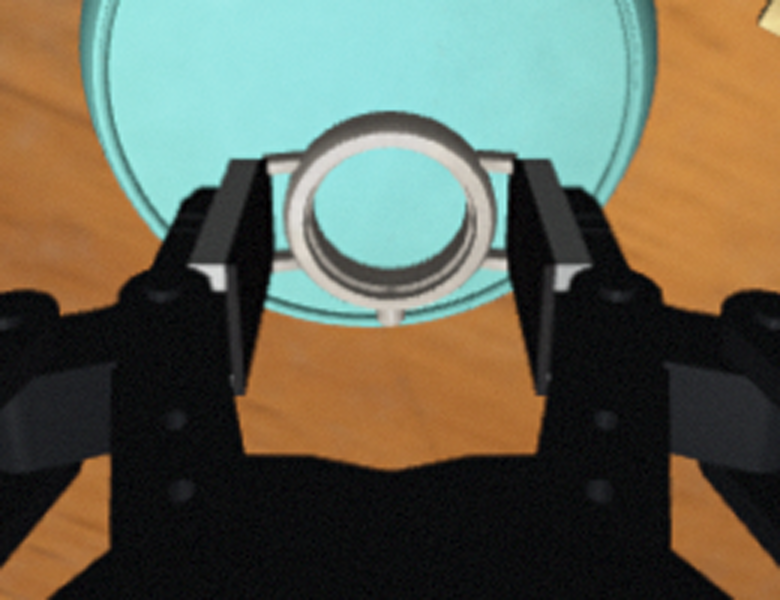

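Request:
send_rows(
  commands="-0.02 0 0 0 0.038; -0.05 0.005 0.003 0 0.038; -0.08 0.02 0.014 3 0.038; -0.11 0.04 0.029 6 0.038; -0.13 0.065 0.046 10 0.038; -0.138 0.09 0.064 14 0.038; -0.14 0.115 0.082 18 0.038; -0.14 0.14 0.1 22 0.038",
)

```text
clock: 12.5
tcp_pos: [0.5283, -0.0286, 0.1793]
orientation: [[0.002, -0.06, 0.998], [0.001, 0.998, 0.06], [-1.0, 0.001, 0.002]]
force: [0.3, -0.3, -0.4]
opening: 0.0423
```

```bash
python3 - <<'E'
from h import *
o=manip.get_obs();R=np.array(o['orientation']);print(np.round(o['tcp_pos'],4),np.round(R,4),o['opening'],np.round(o['qpos'],2))
# commanded estimate
yaw=np.radians(25.64);y=np.array([-np.sin(yaw),np.cos(yaw)]);z=np.array([np.cos(yaw),np.sin(yaw)])
c=np.array([.4985,-.1997])+.14*y+.1*z;d=np.array([.5626,.1707])-c;print(c)
a=np.radians(25.64-22);print('shift y,z',d@[-np.sin(a),np.cos(a)],d@[np.cos(a),np.sin(a)])
E
```

```text
[ 0.5283 -0.0286  0.1793] [[ 2.000e-03 -5.970e-02  9.982e-01]
 [ 8.000e-04  9.982e-01  5.970e-02]
 [-1.000e+00  7.000e-04  2.000e-03]] 0.04226380678946187 [-0.5   0.32  0.59  1.97 -0.22  0.92  0.26]
[ 0.52807293 -0.03021418]
shift y,z 0.19831684101535785 0.047212905895744874
```

Request:
send_rows(
  commands="0 0.03 0.007 4 0.038; 0 0.06 0.014 8 0.038; 0 0.09 0.021 12 0.038; 0 0.12 0.029 15 0.038; 0 0.15 0.036 17.5 0.038; 0 0.175 0.042 17.5 0.038; 0 0.192 0.046 17.5 0.038; 0 0.198 0.047 17.5 0.038",
)

```text
clock: 13.17
tcp_pos: [0.562, 0.1741, 0.1777]
orientation: [[-0.001, 0.235, 0.972], [0.001, 0.972, -0.235], [-1.0, 0.0, -0.001]]
force: [-0.5, 0.1, -0.9]
opening: 0.0424
```

Request:
send_rows(
  commands="0.005 0 0 0 0.038; 0.008 0 0 0 0.038; 0.01 0 0 0 0.038; 0.01 0 0 0 0.038; 0.01 0 0 0 0.038; 0.01 0 0 0 0.038",
)

```text
clock: 13.67
tcp_pos: [0.5623, 0.1694, 0.1685]
orientation: [[0.0, 0.241, 0.97], [0.0, 0.97, -0.241], [-1.0, 0.0, 0.0]]
force: [-0.3, -0.3, -1.1]
opening: 0.0424
```

```bash
python3 c.py w10; python3 - <<'E'
from h import *
for n in('scene','top'):
    s=manip.snapshot(n);save(s,n+'2')
s=load('scene2');f=s['frame'][110:230,160:300,::-1];cv2.imwrite('pics/scene2c.png',cv2.resize(f,None,fx=5,fy=5,interpolation=cv2.INTER_CUBIC))
E
```

```text
{'clock': 13.6667, 'tcp_pos': [0.5623, 0.1694, 0.1685], 'orientation': [[0.0002, 0.2413, 0.9704], [0.0001, 0.9704, -0.2413], [-1.0, 0.0002, 0.0002]], 'force': [-0.3245, -0.3369, -1.07], 'opening': 0.0424, 'qpos': [-0.8096, 0.4321, 0.5917, 1.8425, -0.2905, 0.9536, -0.3341]}
```

View pics/w10c.png

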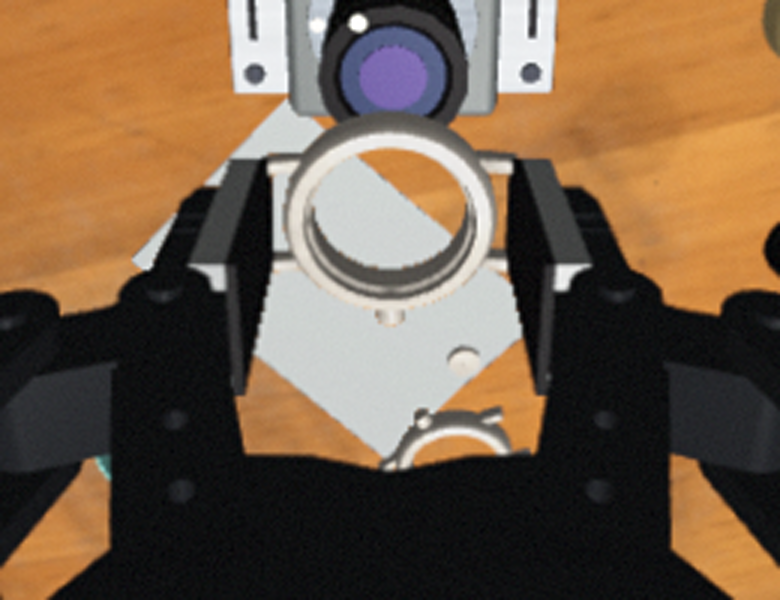

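View pics/scene2c.png

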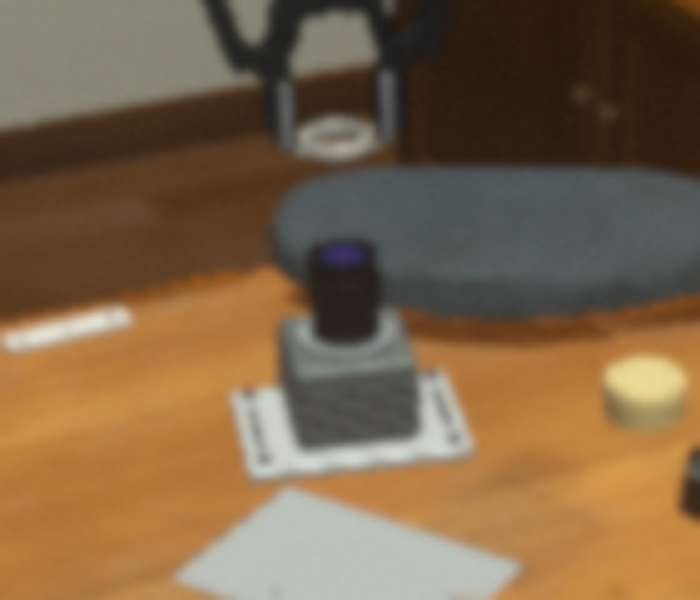

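```bash
python3 - <<'E'
from h import *
s=load('w10');g=lambda x,y,z:at_z(s,130+(x+.5)/3-.5,184+(y+.5)/3-.5,z)
Zt=.177
a,b=g(286,212,Zt),g(497,212,Zt);print('ring lr',(a+b)/2,np.linalg.norm(a-b))
# inner hole ellipse top rim: 313..475? ; depth
P=cloud(s);hsv=cv2.cvtColor(s['frame'],cv2.COLOR_RGB2HSV)
m=(P[...,2]>.160)&(P[...,2]<.184)&(np.hypot(P[...,0]-.5626,P[...,1]-.1707)<.025)&(hsv[...,1]<80)&(hsv[...,2]>70)
Q=P[m];print(m.sum(),Q.min(0),Q.max(0),(Q.min(0)+Q.max(0))/2,np.percentile(Q[:,2],[5,50,80,95]))
t=Q[Q[:,2]>.1745];from scipy.optimize import least_squares
r=least_squares(lambda p:np.hypot(t[:,0]-p[0],t[:,1]-p[1])-p[2],[.5626,.1707,.017]).x;print('ring top fit',r,len(t))
A=np.c_[t[:,:2]-r[:2],np.ones(len(t))];k=np.linalg.lstsq(A,t[:,2],rcond=None)[0];print('tilt deg',np.degrees(k[:2]),k[2])
m=(P[...,2]>.09)&(P[...,2]<.12)&(np.hypot(P[...,0]-.5626,P[...,1]-.1707)<.03);Q=P[m];print('lens',m.sum(),(Q.min(0)+Q.max(0))/2,Q.min(0),Q.max(0),np.median(Q,0))
a,b=g(320,77,.108),g(467,77,.108);print('lens lr',(a+b)/2,np.linalg.norm(a-b)); print('purple',g(394,77,.107))
e=g(232,93,.008)-g(555,93,.008);print('plate short/long edge yaw',np.degrees(np.arctan2(e[1],e[0])),np.linalg.norm(e))
L=(g(268,168,.172)+g(273,262,.172))/2;R=(g(514,166,.172)+g(508,261,.172))/2;d=R-L;print('lug yaw',np.degrees(np.arctan2(d[1],d[0])),np.linalg.norm(d),(L+R)/2)
cr=g(389,322,.172);d=cr-(L+R)/2;print('crown yaw',np.degrees(np.arctan2(d[1],d[0])))
# top & scene view
for n in('top2','scene2'):
    s=load(n);P=cloud(s);d=np.hypot(P[...,0]-.5626,P[...,1]-.1707)
    m=(P[...,2]>.09)&(P[...,2]<.115)&(d<.03);
    if m.sum():Q=P[m];print(n,'lens',m.sum(),(Q.min(0)+Q.max(0))/2,Q.max(0))
    hsv=cv2.cvtColor(s['frame'],cv2.COLOR_RGB2HSV);m=(P[...,2]>.155)&(P[...,2]<.185)&(d<.035)&(hsv[...,2]>100)
    if m.sum():Q=P[m];print(n,'case',m.sum(),(Q.min(0)+Q.max(0))/2,Q.min(0),Q.max(0))
E
```

```text
ring lr [0.56254482 0.17194966 0.177     ] 0.036593630449099475
2445 [0.53850561 0.14712888 0.16684599] [0.58722569 0.18846473 0.18279188] [0.56286565 0.1677968  0.17481894] [0.17006641 0.17521302 0.17652971 0.17715744]
ring top fit [0.56162223 0.169964   0.01661223] 1501
tilt deg [0.15831318 0.2327452 ] 0.17608179787126627
lens 1812 [0.5627915  0.1724399  0.10024109] [0.54390413 0.15520111 0.09018349] [0.58167887 0.1896787  0.11029869] [0.56441808 0.17522716 0.10715467]
lens lr [0.5628954  0.17097529 0.108     ] 0.036556245461565634
purple [0.56293065 0.17058638 0.107     ]
plate short/long edge yaw 165.98775898247462 0.12085571845790372
lug yaw -13.605578200605777 0.04333060174568497 [0.56157019 0.16860838 0.172     ]
crown yaw -104.81175407414504
top2 lens 78 [0.56226323 0.16729059 0.10075743] [0.57909198 0.18214379 0.11107983]
top2 case 35 [0.55184246 0.15888966 0.1741686 ] [0.53809648 0.15008091 0.16773022] [0.56558844 0.1676984  0.18060698]
scene2 lens 151 [0.56052274 0.16637919 0.09953166] [0.57874766 0.18621401 0.10873922]
scene2 case 103 [0.56009679 0.16407176 0.17066119] [0.53644844 0.14340245 0.16548774] [0.58374515 0.18474106 0.17583463]
```

Request:
send_rows(
  commands="0 0.001 0.001 0 0.038; 0 0.001 0.001 0 0.038; 0 0.001 0.001 0 0.038; 0 0.001 0.001 0 0.038; 0 0.001 0.001 0 0.038; 0 0.001 0.001 0 0.038",
)

```text
clock: 14.32
tcp_pos: [0.5634, 0.1712, 0.1683]
orientation: [[-0.0, 0.24, 0.971], [0.0, 0.971, -0.24], [-1.0, 0.0, -0.0]]
force: [-0.4, 0.4, -0.2]
opening: 0.0424
```

```bash
python3 c.py w11; python3 - <<'E'
from h import *
from scipy.optimize import least_squares
s=load('w11');P=cloud(s);hsv=cv2.cvtColor(s['frame'],cv2.COLOR_RGB2HSV)
m=(P[...,2]>.1745)&(P[...,2]<.184)&(np.hypot(P[...,0]-.5626,P[...,1]-.1707)<.025)&(hsv[...,1]<80)&(hsv[...,2]>70);t=P[m]
r=least_squares(lambda p:np.hypot(t[:,0]-p[0],t[:,1]-p[1])-p[2],[.5626,.1707,.017]).x;print('ring',r,np.median(t[:,2]))
m=(P[...,2]>.1)&(P[...,2]<.112)&(np.hypot(P[...,0]-.5626,P[...,1]-.1707)<.03);Q=P[m];print('lens x-range',Q.min(0),Q.max(0),np.median(Q,0))
o=manip.get_obs();print(o['clock'],np.round(o['tcp_pos'],4),np.abs(o['dq']).max())
E
```

```text
{'clock': 14.3167, 'tcp_pos': [0.5634, 0.1712, 0.1683], 'orientation': [[-0.0001, 0.2396, 0.9709], [0.0, 0.9709, -0.2396], [-1.0, 0.0, -0.0001]], 'force': [-0.3633, 0.3604, -0.2073], 'opening': 0.0424, 'qpos': [-0.8102, 0.4348, 0.5906, 1.8389, -0.2916, 0.955, -0.3342]}
ring [0.56268271 0.17171484 0.01661014] 0.17597539649315214
lens x-range [0.54397797 0.15171114 0.10221292] [0.58144293 0.18973918 0.11004692] [0.56394851 0.17440966 0.10729252]
14.3667 [0.5634 0.1712 0.1683] 0.0016160922153990436
```

View pics/w11c.png

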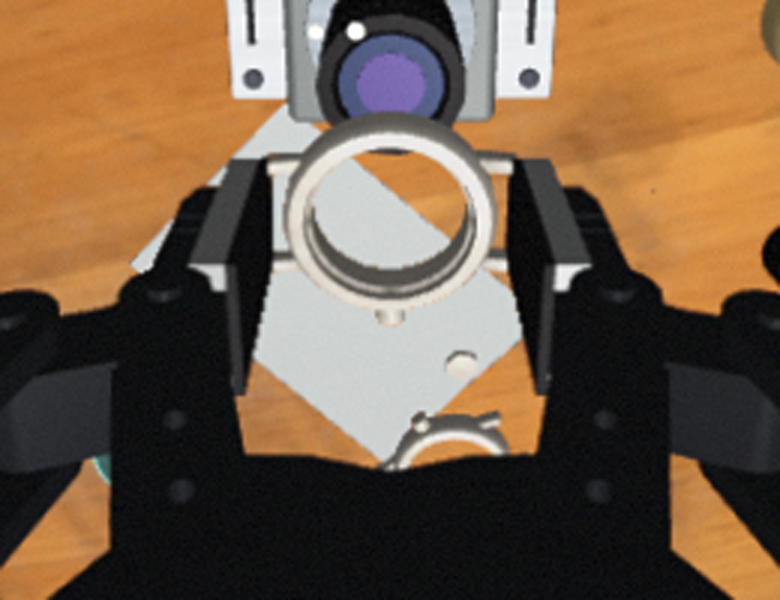

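```bash
python3 -c "
from plant import manip
print(manip.hand_in())"
```

```text
the job is handed in; nothing more can be done
None
```

The lens is home and locked, and I handed the job in at 14.4 s with the arm still holding the smaller watch case over it.

- **Lens press:** I gripped the lens and pressed it until the force rose to 44 N against the stop. Depth readings put its front about 8 mm lower, at about 0.107–0.108 m.
- **Lens turn:** Only then did I turn it clockwise, commanding 64°. It reached the stop with about 0.8 N m on the tool. Afterwards the lens's white dot lay within about 1.5° of the red dot, which is inside my measuring error.
- **Case position:** I took the case off the tray by its lug ends. In the last picture its centre was about 1 mm or less from the lens axis.
- **Case height and level:** Its underside was about 60 mm above the lens front by both the arm's pose and the depth reading. Tilt measured about 0.3°, just before a last 1 mm sideways correction.
- **Crown line:** It lies along the plate's short edges to within about 1°, also measured just before that correction.

Two readings disagreed slightly:
- **Finger opening:** It read 42.4 mm on lug ends that are 46 mm apart. The lens also read about 1.3 mm small, and the case sat the same in the hand in every later picture.
- **Case centre:** The scene and top cameras gave coarse values several millimetres off, because the gripper partly hid the case. I relied on the wrist camera instead.

I never went near the loupe, cup or yellow box, and did not check them again at the end.

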